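# Roll-test two brass mandrels and reject the bent one

## Robot

A 7-joint arm with a two-finger parallel gripper is mounted at the origin on the work surface. World frame = base frame: x ahead of the robot, y to its left, z up, the work surface at z = 0. Lengths are in m, angles in rad, forces in N, time in s.
With the tool pointing down it reaches from about 0.425 to 0.825 m from the base axis. Payload 3.6 kg.
Tool frame: the origin (TCP) lies at the very end of the fingers, on their centre line; the grasp point (between the pads) lies 19 mm behind it; z points along the fingers, y is the direction in which the jaws open and shut (so a half turn about z gives the same grasp; the last joint's range is limited). The gripper opens to 93 mm and grips with 3 to 60 N. Pads are 15 mm wide; open, the fingers measure 128 mm over their backs; the gripper's body (75 mm by 188 mm) begins 65 mm behind the grasp point.
Start: joints at [-1.302, 0.615, -0.013, 1.423, 0.008, 1.103, -0.04], TCP at [0.189, 0.622, 0.219] pointing down, gripper open.
Joint ranges: [-3.12, 3.12], [-0.3, 2.06], [-1.34, 1.32], [0.26, 2.42], [-1.36, 4.5], [0.01, 1.98], [-2.84, 2.84]. Speed limits (rad/s): [2.79, 2.79, 3.14, 3.14, 3.14, 3.14, 3.14].

## Interface

Orientations are given as [roll, pitch, yaw] about the fixed x, y, z axes, in that order (R = Rz(yaw) Ry(pitch) Rx(roll)).
In Python, from workcell import get_obs, viewer, manip gives the robot as it stands.
- The arm moves only by the tool move_arm, never from a script. Its argument "steps" is one flat list of numbers, 5 for each row, row after row: the shift along the tool's x, y, z in mm, then the turn about the tool's z in rad, then the opening, from 0 (shut) to 1 (fully open). A call has 1 to 12 rows; each row is the pose to reach, as a shift and turn from the pose commanded when the call began, along the tool's axes at that moment; what a row does not reach only later rows make up. A row lasts 1/12 s, in which the tool goes at most 41.7 mm and 7.16 degrees, less where a joint would pass 70% of its speed; a pose out of reach is approached as far as the arm can. A call with a gripper value outside its range is refused whole. The fingers move at their own pace and stop on an object; "newtons" is the grip in N (left out, the last holds). Time passes only in rows, so rows that repeat a pose let the fingers close. It gives the time, the measured TCP pose, the force and the opening at its end, in the units of the state.
- get_obs(): the state, without advancing time (a new reading comes with each control period).
- viewer.read_camera(name): name is "scene" or "top" or "wrist"; returns a dict with "image" (384x512x3 uint8, blue, green, red), "intrinsics" (3x3 intrinsics, pixels), "rvec" (rotation vector, rad) and "tvec" (3), from world to camera coordinates, as OpenCV has them; the wrist camera has in their place "tool_from_camera" (4x4, takes a point from camera to tool coordinates, whose origin is the TCP and whose axes are the flange's). Camera axes: x right, y down, z forward; pixel columns grow to the right and rows downward; lengths in m; the calibration is good to about 2 mm. A picture is of the moment at which its call begins: read the wrist's pose just before it. There is no depth.
- manip.finish_job(): hands the job in, once; it reports no verdict.
The state is a dict: "time_s": time; "qpos": joint angles; "qd": joint speeds; "joint_efforts": joint torques, N m; "position": TCP position; "orientation": TCP orientation; "force": force on the tool from outside, world axes, zero at the start; "moment": the same for the moment, N m; "width": opening from 0.0 (shut) to 1.0 (fully open).
Only numpy, scipy, OpenCV 4.12 (cv2) and the standard library are available. Lean on these libraries where they do the work, as an engineer would, in place of code of your own. Each camera call takes 0.05 s, during which the arm holds its last target.

## Task

Take the wooden rolling block by its rib and, pressing only lightly with its flat sole, roll each of the two brass rollers in turn a full turn or more across the steel plate, from the rail where they lie towards the other rail, to feel which of them is bent and rocks. Then stand the block back upright on the bench top beside the plate, lay the bent roller gently in the red reject tray, and leave the sound roller on the plate. Do not disturb the jar, ring box, loupe or file cup.

Things in the scene. Friction and masses are not known exactly. Their poses are not given: they have to be found in the camera images.
- plate: flat steel plate fixed to the bench, 200 mm (its x) by 250 mm (its y), flat top 20 mm above the bench. Outside its -x and +x ends runs a dark rail, 8 mm thick, standing 4 mm above the flat. Origin: centre of its underside, at bench height; its x is the rolling direction, from the rail near which the rollers start (-x, nearer the robot) to the other rail
- roller_1: brass roller, 16 mm diameter, 90 mm long over its rounded ends, 0.14 kg. Origin: its middle, on its axis; own y along its length, x and z turn as it rolls. Lies on the plate about 50 mm from the plate's centre towards -x, in the left or right half, roughly along the plate's y. Rolls on freely if left moving, until a rail stops it. One of the two rollers, not known which, is bowed by 2 to 3 mm
- roller_2: the other roller: same size, mass, origin and axes, nearly the same looks. Lying still, the bowed one sits at the same height as the sound one; rolled under the block it lifts the block 2 to 3 mm once a turn, the sound one keeps it level. One turn is 50 mm of roller travel and 100 mm of block travel. Over 14 N between block and roller dents it; 3 to 8 N is right
- block: wooden rolling block, 0.16 kg: flat light sole 95 mm (its x) by 56 mm (y), 14 mm thick, sprung by 6 N per mm (6 mm at most) below a darker board, 20 to 28 mm high; on that an upright rib 26 mm thick (x), 44 mm wide (y), up to 74 mm, to be held across the 26 mm. Loose. Origin: middle of the sole's underside, z up. Used with x along the plate's x, the roller first under the front of the sole
- tray: red open reject tray fixed to the bench on the other side of the plate from the block, 150 mm (its x) by 140 mm (its y) by 24 mm high outside, walls and floor 4 mm thick. Origin: centre of its underside
- tray_in (a point): centre of the tray's inner floor, axes as the tray's
- jar: glass jar with a steel cap, 52 mm diameter, 60 mm high, beyond the plate; leave alone. Origin: centre of its underside
- ring_box: blue ring box, 55 x 55 x 42 mm, beyond the plate; leave alone. Origin: centre of its underside
- loupe: black loupe, 38 mm diameter, 27 mm high, with a steel tab 65 mm out along its +y; leave alone. Origin: centre of its underside
- file_cup: dark steel cup, 72 mm diameter, 75 mm high, with files standing in it up to 130 mm; leave alone. Origin: centre of its underside
There are look-alikes about, which are no part of the job. What is shaped like the block but pink or turquoise is not meant.

How it is judged:
On the way, in this order (a step that is already met when the one before it is completed fails the run):
1. one roller is rolling under the pressed block (((contact force between block and roller_1 above 1.5 N and angular speed of roller_1 above 0.2 rad/s and distance of roller_1 from where it was at the start of the episode between 0.008 and 0.035 m and z of roller_1 in the frame of plate below 0.033 m) or (contact force between block and roller_2 above 1.5 N and angular speed of roller_2 above 0.2 rad/s and distance of roller_2 from where it was at the start of the episode between 0.008 and 0.035 m and z of roller_2 in the frame of plate below 0.033 m))), for 0.05 s.
2. that roller has been rolled about a full turn (45 mm) under the block (((distance of roller_1 from where it was at the start of the episode above 0.045 m and x of roller_1 in the frame of plate above -0.03 m and contact force between block and roller_1 above 1.5 N and z of roller_1 in the frame of plate below 0.033 m) or (distance of roller_2 from where it was at the start of the episode above 0.045 m and x of roller_2 in the frame of plate above -0.03 m and contact force between block and roller_2 above 1.5 N and z of roller_2 in the frame of plate below 0.033 m))), for 0.05 s.
3. the other roller is rolling under the pressed block (((distance of roller_1 from where it was at the start of the episode above 0.03 m and (contact force between block and roller_2 above 1.5 N and angular speed of roller_2 above 0.2 rad/s and distance of roller_2 from where it was at the start of the episode between 0.008 and 0.035 m and z of roller_2 in the frame of plate below 0.033 m)) or (distance of roller_2 from where it was at the start of the episode above 0.03 m and (contact force between block and roller_1 above 1.5 N and angular speed of roller_1 above 0.2 rad/s and distance of roller_1 from where it was at the start of the episode between 0.008 and 0.035 m and z of roller_1 in the frame of plate below 0.033 m)))), for 0.05 s.
4. the other roller too has been rolled about a full turn under the block (((distance of roller_1 from where it was at the start of the episode above 0.03 m and (distance of roller_2 from where it was at the start of the episode above 0.045 m and x of roller_2 in the frame of plate above -0.03 m and contact force between block and roller_2 above 1.5 N and z of roller_2 in the frame of plate below 0.033 m)) or (distance of roller_2 from where it was at the start of the episode above 0.03 m and (distance of roller_1 from where it was at the start of the episode above 0.045 m and x of roller_1 in the frame of plate above -0.03 m and contact force between block and roller_1 above 1.5 N and z of roller_1 in the frame of plate below 0.033 m)))), for 0.05 s.
At the end, for the whole second after the job is handed in: The bent roller lies in the red tray (on its floor, middle of the roller at least 10 mm inside the tray's inner walls), the sound roller lies on the plate's flat, the block stands upright on the bench top, everything is at rest and released (x of roller_2 in the frame of tray_in between -0.061 and 0.061 m and y of roller_2 in the frame of tray_in between -0.056 and 0.056 m and z of roller_2 in the frame of tray_in below 0.016 m and x of roller_1 in the frame of plate between -0.1 and 0.1 m and y of roller_1 in the frame of plate between -0.125 and 0.125 m and z of roller_1 in the frame of plate between 0.026 and 0.033 m and linear speed of each of roller_1, roller_2, block below 0.02 m/s and height (world z) of block below 0.004 m and angle between block's own z axis and vertical below 0.08 rad); the robot touches nothing.
It fails at once if more than 14 N between the block and a roller (contact force between block and roller_1 above 14 N or contact force between block and roller_2 above 14 N).
It fails at once if a roller dropped into the tray (striking it at over 0.6 m/s) ((contact force between roller_1 and tray above 0.1 N and linear speed of roller_1 above 0.6 m/s) or (contact force between roller_2 and tray above 0.1 N and linear speed of roller_2 above 0.6 m/s)).
It fails at once if jar, ring box, loupe or file cup moved by more than 15 mm (distance of any of jar, ring_box, loupe, file_cup from where it was at the start of the episode above 0.015 m).
It also fails if it takes over 72 s, if anything falls off the work surface, if the arm or the gripper's body presses on something with over 40 N, if the wrist force passes 120 N, or if a joint passes its speed limit or range.

## Working session

There is one attempt and no reset: what is moved stays moved. The work goes in short steps, Python scripts to look and compute and a tool call to move; the robot and the scene stay as the last step left them, time stands still between calls to the robot, and variables do not carry over. Pictures are saved under pics/ and viewed, and the job is handed in when it is done.

Besides the shell and the picture viewer there is one more tool, called after ">>>" by a JSON object that holds its "api" and its "payload". move_arm: Moves the arm, as the interface text tells. Its arguments: {"type":"object","properties":{"steps":{"type":"array","items":{"type":"number"}},"newtons":{"type":"number"}},"required":["steps"]}

```bash
mkdir -p pics; cat > h.py <<'E'
import numpy as np, cv2, sys
from workcell import get_obs, viewer, manip
from scipy.spatial.transform import Rotation as R
def shot(n,f):
    d=viewer.read_camera(n); cv2.imwrite('pics/'+f+'.png',d['image']); np.save('pics/'+f+'.npy',d,allow_pickle=True); return d
def load(f): return np.load('pics/'+f+'.npy',allow_pickle=True).item()
def ray(d,uv,z):
    K=d['intrinsics'];Rm=cv2.Rodrigues(np.array(d['rvec'],float))[0];t=np.array(d['tvec'],float).ravel()
    c=-Rm.T@t; v=Rm.T@np.linalg.inv(K)@np.array([uv[0],uv[1],1.]); s=(z-c[2])/v[2]; return (c+s*v)
def proj(d,p):
    return cv2.projectPoints(np.array(p,float).reshape(-1,3),np.array(d['rvec'],float),np.array(d['tvec'],float),np.array(d['intrinsics'],float),None)[0].reshape(-1,2)
def crop(f,x0,y0,x1,y1,s,o):
    im=cv2.imread('pics/'+f+'.png')[y0:y1,x0:x1]; cv2.imwrite('pics/'+o+'.png',cv2.resize(im,None,fx=s,fy=s,interpolation=cv2.INTER_CUBIC))
E
python3 - <<'E'
from h import *
o=get_obs();print(o)
for n in('scene','top','wrist'):
    d=shot(n,n+'0')
    print({k:v for k,v in d.items() if k!='image'})
E
```

```text
{'time_s': 0.0, 'qpos': array([-1.30148975,  0.61588071, -0.01261359,  1.42493129,  0.00808257,
        1.103379  , -0.04040134]), 'qd': array([ 7.55474206e-04,  9.91110124e-04, -3.19219054e-05, -5.34824518e-04,
        5.79784681e-04, -1.49243619e-03, -1.87608307e-04]), 'joint_efforts': array([-2.04454877e-04, -4.58937442e+01,  2.09444258e-01, -1.65747768e+01,
       -6.09777938e-02,  2.02888175e-02,  2.19820759e-04]), 'position': array([0.18923644, 0.62100244, 0.21749544]), 'orientation': array([-3.13904415e+00,  2.27747467e-05,  2.84584138e+00]), 'force': array([ 0.84610171,  0.12660539, -1.05722221]), 'moment': array([ 0.00300362,  0.0178815 , -0.0119168 ]), 'width': 1.0011030614284477}
{'intrinsics': array([[386.21086279,   0.        , 252.03416221],
       [  0.        , 386.21086279, 194.4076092 ],
       [  0.        ,   0.        ,   1.        ]]), 'rvec': array([ 1.8459129 ,  1.32646045, -0.65465034]), 'tvec': array([-0.25727677, -0.28233258,  1.51588127])}
{'intrinsics': array([[394.23272698,   0.        , 258.99402802],
       [  0.        , 394.23272698, 193.4022957 ],
       [  0.        ,   0.        ,   1.        ]]), 'rvec': array([ 2.12602223, -2.16185322,  0.14660401]), 'tvec': array([0.08559178, 0.60930543, 0.82279483])}
{'intrinsics': array([[315.46362141,   0.        , 249.66341681],
       [  0.        , 315.46362141, 193.85997101],
       [  0.        ,   0.        ,   1.        ]]), 'tool_from_camera': array([[ 1.24850635e-04, -9.64870517e-01, -2.62725845e-01,
         7.32236197e-02],
       [ 9.99999975e-01,  7.13096348e-05,  2.13325294e-04,
         1.13399261e-04],
       [-1.87096403e-04, -2.62725865e-01,  9.64870502e-01,
        -1.66034208e-01],
       [ 0.00000000e+00,  0.00000000e+00,  0.00000000e+00,
         1.00000000e+00]])}
```

View pics/scene0.png

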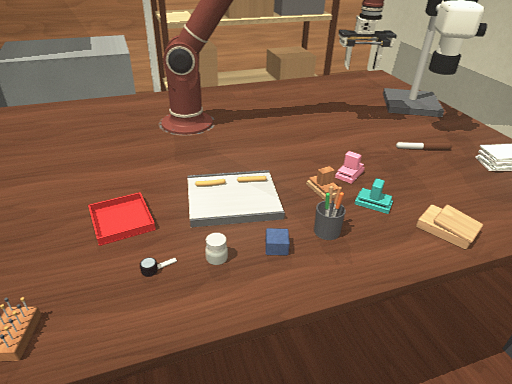

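View pics/top0.png

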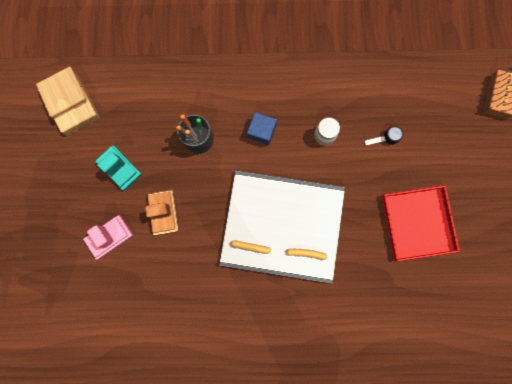

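View pics/wrist0.png

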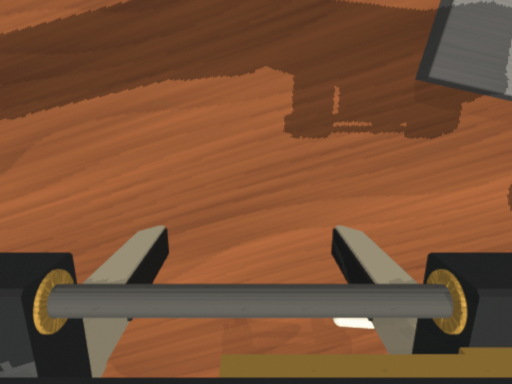

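Candidates for the block in the top view: the brown wooden block (162,212), pink block (108,237), turquoise block (118,168), pale wooden boards (67,100). By the description it is the brown one at (162,212); I'll check that in a crop.

```bash
python3 - <<'E'
from h import *
crop('top0',135,180,190,245,9,'c_block')
crop('top0',210,165,350,285,5.5,'c_plate')
crop('scene0',295,150,345,215,9,'c_block_s')
crop('top0',375,180,465,265,7,'c_tray')
E
```

```text
(no output)
```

View pics/c_block.png

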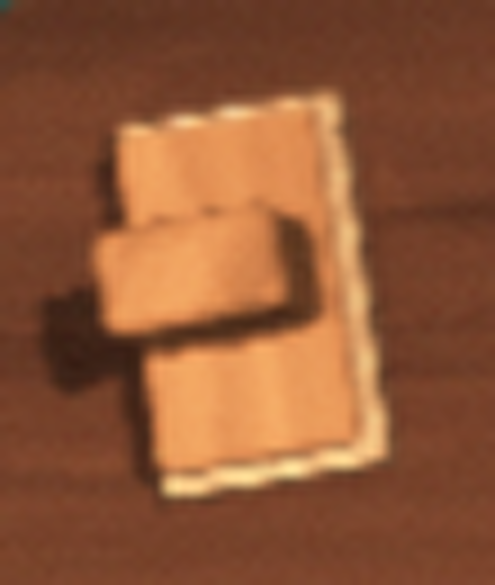

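View pics/c_plate.png

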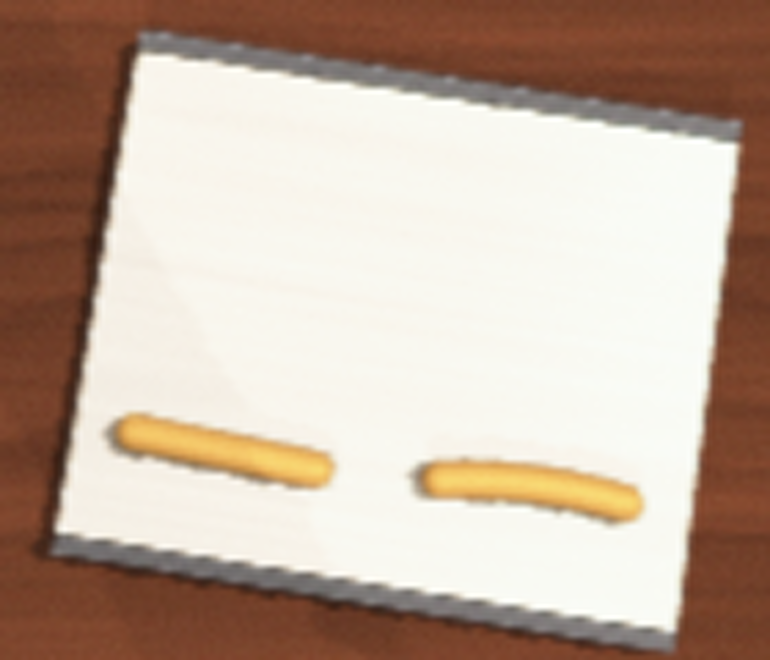

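View pics/c_block_s.png

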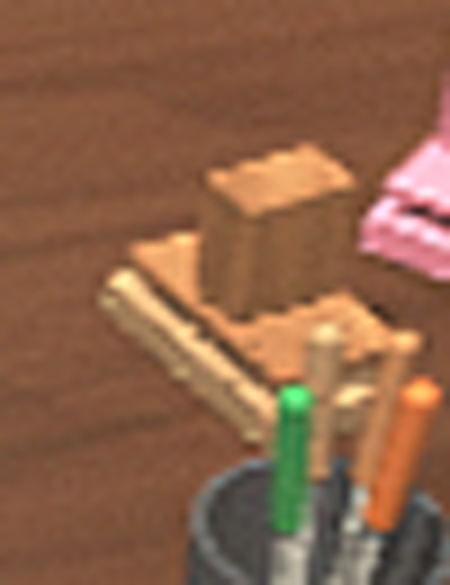

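View pics/c_tray.png

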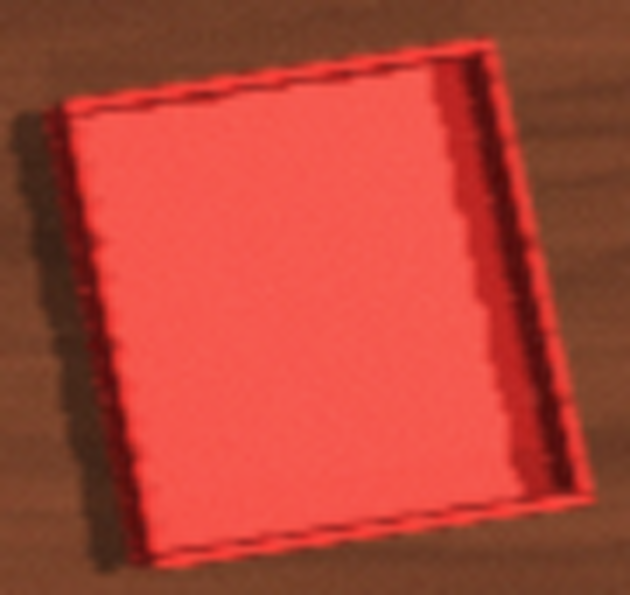

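```bash
cat > m.py <<'E'
from h import *
d=load('top0')
def P(cs,off,s,z): return np.array([ray(d,(off[0]+(x+.5)/s-.5,off[1]+(y+.5)/s-.5),z) for x,y in cs])
pl=P([(138,35),(742,125),(675,650),(50,555)],(210,165),5.5,.024)
print('plate',pl.round(4).tolist(),pl.mean(0), 'len',[np.linalg.norm(pl[i]-pl[(i+1)%4]).round(4) for i in range(4)])
xd=(pl[0]+pl[1]-pl[2]-pl[3]); yd=(pl[0]+pl[3]-pl[1]-pl[2]); print('yaw',np.arctan2(xd[1],xd[0]),np.arctan2(-yd[0],yd[1]))
for n,c in dict(L=[(115,430),(333,470)],Rr=[(422,478),(642,503)]).items():
    r=P(c,(210,165),5.5,.028);v=r[0]-r[1];print(n,r.mean(0),np.linalg.norm(v),'yaw',np.arctan2(-v[0],v[1]))
rb=P([(95,235),(270,205),(290,305),(105,335)],(135,180),9,.074)
print('rib',rb.mean(0),[np.linalg.norm(rb[i]-rb[(i+1)%4]).round(4) for i in range(4)])
so=P([(335,93),(388,458),(163,495)],(135,180),9,.014)
print('sole ctr',(so[0]+so[2])/2,'len',np.linalg.norm(so[0]-so[1]),np.linalg.norm(so[2]-so[1])); v=so[0]-so[1];print('yaw',np.arctan2(v[1],v[0]))
tr=P([(50,108),(495,42),(595,497),(140,567)],(375,180),7,.024)
print('tray',tr.mean(0),tr.round(3).tolist(),[np.linalg.norm(tr[i]-tr[(i+1)%4]).round(4) for i in range(4)])
for n,uv,z in [('jar',(327,126),.06),('box',(264,124),.042),('loupe',(396,133),.027),('cup',(196,127),.075)]: print(n,ray(d,uv,z))
E
python3 m.py
```

```text
plate [[0.666, 0.1299, 0.024], [0.624, -0.1172, 0.024], [0.4143, -0.0808, 0.024], [0.4553, 0.1665, 0.024]] [0.53990852 0.02458961 0.024     ] len [np.float64(0.2506), np.float64(0.2128), np.float64(0.2507), np.float64(0.2139)]
yaw -0.1719709422756918 -0.16600812122415567
L [0.49562944 0.0965242  0.028     ] 0.08860185574401332 yaw -0.19597695567234594
Rr [ 0.47765451 -0.02590461  0.028     ] 0.08788086385913456 yaw -0.12825675607823814
rib [0.5756328  0.29417664 0.074     ] [np.float64(0.0416), np.float64(0.0243), np.float64(0.0438), np.float64(0.0238)]
sole ctr [0.57611582 0.29521184 0.014     ] len 0.093695686413584 0.056737483124251045
yaw 0.1574608778239545
tray [ 0.54204464 -0.28123758  0.024     ] [[0.605, -0.2, 0.024], [0.624, -0.344, 0.024], [0.479, -0.363, 0.024], [0.46, -0.219, 0.024]] [np.float64(0.1451), np.float64(0.1462), np.float64(0.145), np.float64(0.1467)]
jar [ 0.75617628 -0.07734339  0.06      ]
box [0.76927327 0.06153079 0.042     ]
loupe [ 0.74721625 -0.23999878  0.027     ]
cup [0.75444421 0.20986143 0.075     ]
```

The crop confirms the brown block: light sole, darker board and rib. The right-hand roller (crop about (530,490)) looks bowed. Rolling will have to confirm it.

```bash
cat >> h.py <<'E'
def go(x,y,z,yaw=None,cmd=None):
    """print shift in tool axes (mm) and turn from commanded (or measured) pose"""
    o=get_obs(); p=o['position'] if cmd is None else np.array(cmd[:3]); e=o['orientation'] if cmd is None else cmd[3:]
    Rm=R.from_euler('xyz',e).as_matrix(); s=Rm.T@(np.array([x,y,z])-p)*1000
    t=0 if yaw is None else -((yaw-e[2]+np.pi)%(2*np.pi)-np.pi)
    print('shift',s.round(1),'turn',round(t,3)); return s,t
def st():
    o=get_obs(); print('t',round(o['time_s'],2),'p',o['position'].round(4),'e',o['orientation'].round(4),'F',o['force'].round(2),'w',round(o['width'],3))
E
python3 -c "
from h import *
go(.576,.2945,.15,np.pi/2+.157)"
```

```text
shift [-465.1 -199.7   68.1] turn 1.118
```

>>> {"api": "move_arm", "payload": {"steps": [-465,-200,68,1.118,1,-465,-200,68,1.118,1,-465,-200,68,1.118,1,-465,-200,68,1.118,1,-465,-200,68,1.118,1,-465,-200,68,1.118,1,-465,-200,68,1.118,1,-465,-200,68,1.118,1,-465,-200,68,1.118,1,-465,-200,68,1.118,1,-465,-200,68,1.118,1,-465,-200,68,1.118,1], "newtons": 35}}

```text
time_s: 1.15
position: [0.5688, 0.3004, 0.1515]
orientation: [-3.141, 0.0, 1.728]
force: [-0.5, 0.5, -0.3]
width: 1.0
```

```bash
python3 - <<'E'
from h import *
go(.576,.2945,.15,np.pi/2+.157)
shot('wrist','w1')
st()
E
```

```text
shift [-7.   6.2  1.5] turn 0.0
t 1.2 p [0.5769 0.2889 0.1507] e [3.1365 0.0103 1.7141] F [ 5.77 -5.29  0.18] w 1.0
```

View pics/w1.png

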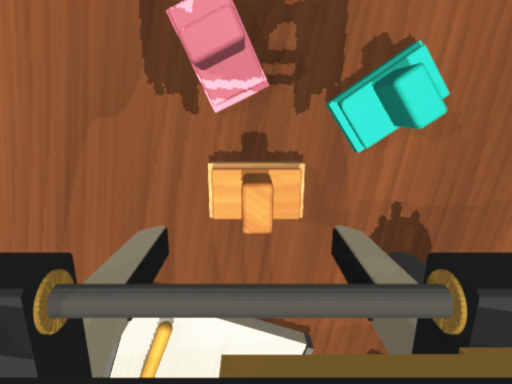

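```bash
cat >> h.py <<'E'
def wproj(d,pts,pos,ori):
    T=np.linalg.inv(d['tool_from_camera']); Rm=R.from_euler('xyz',ori).as_matrix()
    pc=(np.array(pts,float).reshape(-1,3)-pos)@Rm; c=pc@T[:3,:3].T+T[:3,3]; K=d['intrinsics']; q=c@K.T; return q[:,:2]/q[:,2:]
def wray(d,uv,z,pos,ori):
    M=np.array(d['tool_from_camera']); Rm=R.from_euler('xyz',ori).as_matrix()
    v=Rm@M[:3,:3]@np.linalg.inv(d['intrinsics'])@np.array([uv[0],uv[1],1.]); c=pos+Rm@M[:3,3]; return c+(z-c[2])/v[2]*v
def box(cx,cy,yaw,lx,ly,z):
    c,s=np.cos(yaw),np.sin(yaw); return np.array([[cx+a*lx/2*c-b*ly/2*s,cy+a*lx/2*s+b*ly/2*c,z] for a,b in((1,1),(1,-1),(-1,-1),(-1,1))])
E
python3 - <<'E'
from h import *
o=get_obs();o=get_obs();st();d=shot('wrist','w2')
for p in (box(.5760,.2945,.157,.026,.044,.074),box(.5760,.2945,.157,.095,.056,.014)): print(wproj(d,p,o['position'],o['orientation']).round(0).tolist())
st()
crop('w2',190,140,330,250,5.5,'cw2')
E
```

```text
t 1.2 p [0.5769 0.2889 0.1507] e [3.1365 0.0103 1.7141] F [ 5.77 -5.29  0.18] w 1.0
[[266.0, 167.0], [266.0, 220.0], [234.0, 221.0], [232.0, 168.0]]
[[298.0, 148.0], [297.0, 204.0], [202.0, 206.0], [199.0, 150.0]]
t 1.25 p [0.574  0.2914 0.151 ] e [3.1391 0.0084 1.7138] F [-1.07 -1.67 -0.67] w 0.998
```

View pics/cw2.png

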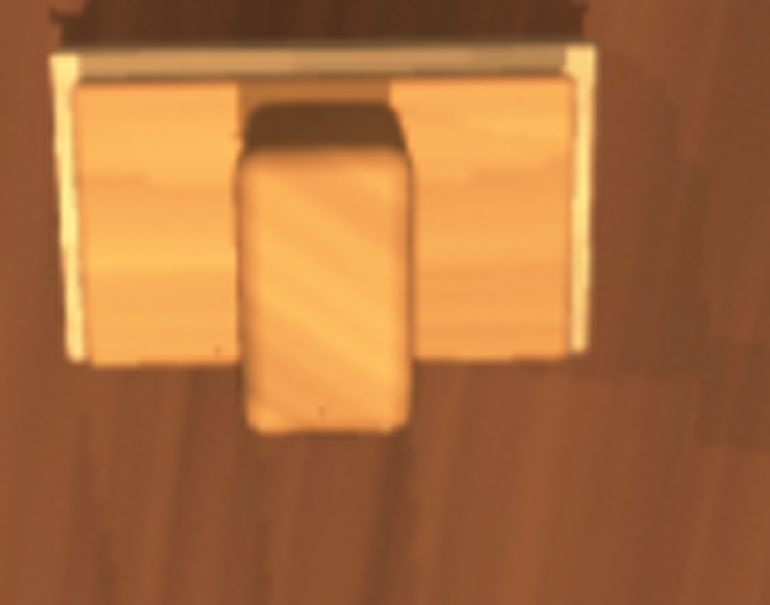

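>>> {"api": "move_arm", "payload": {"steps": [0,0,20,0,1,0,0,40,0,1,0,0,50,0,1,0,0,50,0,1,0,0,50,0,1,0,0,50,0,1]}}

```text
time_s: 1.75
position: [0.5684, 0.3024, 0.1031]
orientation: [3.14, -0.0, 1.728]
force: [-0.3, -0.3, -0.4]
width: 0.999
```

```bash
python3 - <<'E'
from h import *
st(); go(.576,.2945,.036,np.pi/2+.157)
E
```

```text
t 1.75 p [0.5684 0.3024 0.1031] e [ 3.1399e+00 -5.0000e-04  1.7283e+00] F [-0.28 -0.32 -0.38] w 0.999
shift [-9.   6.2 67.1] turn 0.001
```

>>> {"api": "move_arm", "payload": {"steps": [-9,6,0,0,1,-9,6,20,0,1,-9,6,40,0,1,-9,6,55,0,1,-9,6,67,0,1,-9,6,67,0,1,-9,6,67,0,1,-9,6,67,0,1]}}

```text
time_s: 2.42
position: [0.5764, 0.2939, 0.0363]
orientation: [3.139, -0.0, 1.728]
force: [-0.2, 0.0, 0.9]
width: 1.0
```

```bash
python3 - <<'E'
from h import *
o=get_obs();go(.576,.2945,.036,np.pi/2+.157);d=shot('wrist','w3'); st()
E
```

```text
shift [ 0.6 -0.3  0.3] turn -0.0
t 2.47 p [0.5764 0.2941 0.0365] e [ 3.1388e+00 -6.0000e-04  1.7278e+00] F [ 0.34  0.25 -0.45] w 1.003
```

View pics/w3.png

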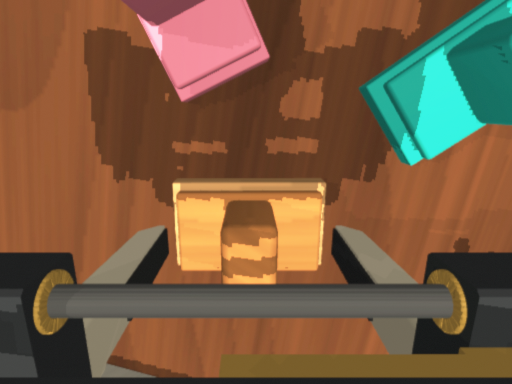

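The wrist picture shows the rib centred between the fingers, at about (249,255). Closing on it.

>>> {"api": "move_arm", "payload": {"steps": [0,0,0,0,0.5,0,0,0,0,0.35,0,0,0,0,0.2,0,0,0,0,0.1,0,0,0,0,0.1,0,0,0,0,0.1,0,0,0,0,0.1,0,0,0,0,0.1,0,0,0,0,0.1], "newtons": 35}}

```text
time_s: 3.22
position: [0.5752, 0.2938, 0.035]
orientation: [-3.142, 0.0, 1.728]
force: [-0.1, -0.5, -0.1]
width: 0.406
```

```bash
python3 - <<'E'
from h import *
st()
E
```

```text
t 3.22 p [0.5752 0.2938 0.035 ] e [-3.1415e+00  1.0000e-04  1.7279e+00] F [-0.1  -0.48 -0.06] w 0.406
```

>>> {"api": "move_arm", "payload": {"steps": [0,0,0,0,0.1,0,0,0,0,0.1,0,0,0,0,0.1,0,0,0,0,0.1,0,0,0,0,0.1,0,0,0,0,0.1]}}

```text
time_s: 3.72
position: [0.5753, 0.2939, 0.0351]
orientation: [3.141, 0.0, 1.728]
force: [0.3, 0.9, -0.0]
width: 0.277
```

```bash
python3 - <<'E'
from h import *
st()
E
```

```text
t 3.72 p [0.5753 0.2939 0.0351] e [3.1413 0.     1.7279] F [ 0.25  0.89 -0.04] w 0.277
```

>>> {"api": "move_arm", "payload": {"steps": [0,0,-20,0,0.1,0,0,-50,0,0.1,0,0,-80,0,0.1,0,0,-80,0,0.1,0,0,-80,0,0.1,0,0,-80,0,0.1]}}

```text
time_s: 4.22
position: [0.574, 0.2935, 0.1141]
orientation: [-3.139, 0.0, 1.728]
force: [-0.1, 0.1, -2.1]
width: 0.279
```

```bash
python3 - <<'E'
from h import *
st(); go(.4621,.1026,.1,np.pi/2-.18)
shot('scene','s1');st()
crop('s1',250,100,400,240,5,'cs1')
E
```

```text
t 4.22 p [0.574  0.2935 0.1141] e [-3.1389e+00  5.0000e-04  1.7279e+00] F [-0.09  0.06 -2.12] w 0.279
shift [-171.  -140.3   14.5] turn 0.337
t 4.27 p [0.5736 0.2934 0.1134] e [-3.1377e+00  9.0000e-04  1.7280e+00] F [-0.33  0.1  -1.26] w 0.277
```

View pics/cs1.png

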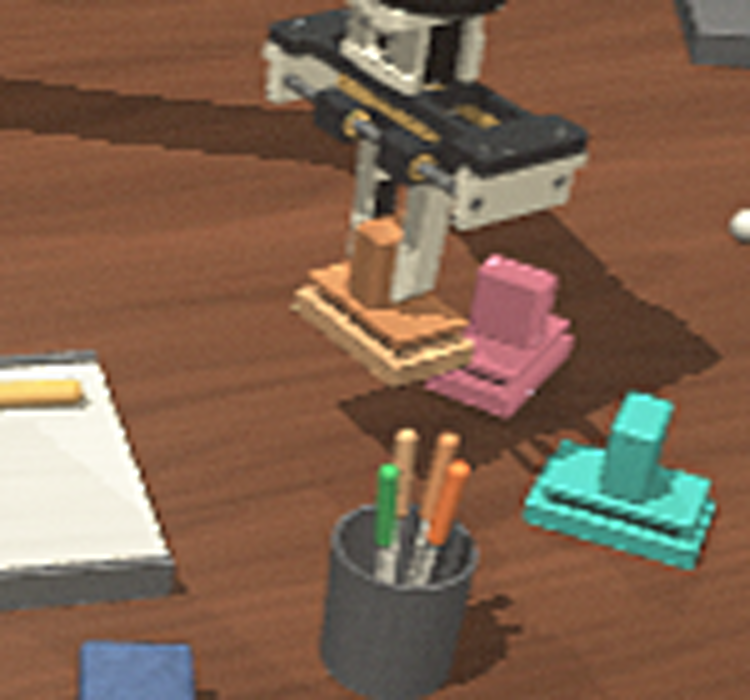

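>>> {"api": "move_arm", "payload": {"steps": [-30,-25,5,0.08,0.1,-60,-50,10,0.16,0.1,-90,-75,14,0.24,0.1,-120,-100,14,0.3,0.1,-150,-125,14,0.337,0.1,-166,-136,14,0.337,0.1,-171,-140,14,0.337,0.1,-171,-140,14,0.337,0.1,-171,-140,14,0.337,0.1,-171,-140,14,0.337,0.1]}}

```text
time_s: 5.1
position: [0.4646, 0.1051, 0.1007]
orientation: [3.141, -0.001, 1.394]
force: [0.5, -0.5, -1.8]
width: 0.275
```

```bash
python3 - <<'E'
from h import *
st(); go(.4621,.1026,.09,np.pi/2-.18)
for n in('scene','wrist','top'): shot(n,n+'2');st()
go(.4621,.1026,.09,np.pi/2-.18)
crop('scene2',170,60,320,240,4.4,'cs2')
crop('top2',190,150,350,290,5,'ct2')
E
```

```text
t 5.1 p [0.4646 0.1051 0.1007] e [ 3.1412e+00 -1.1000e-03  1.3938e+00] F [ 0.55 -0.54 -1.75] w 0.275
shift [-2.9 -2.1 10.7] turn 0.003
t 5.15 p [0.4646 0.105  0.1008] e [ 3.1411e+00 -9.0000e-04  1.3940e+00] F [-0.95  1.56 -2.27] w 0.279
t 5.2 p [0.4644 0.1048 0.1008] e [ 3.1412e+00 -7.0000e-04  1.3938e+00] F [ 0.14  0.06 -0.87] w 0.273
t 5.25 p [0.4643 0.1046 0.1008] e [ 3.1413e+00 -5.0000e-04  1.3935e+00] F [ 0.47  0.43 -1.07] w 0.276
shift [-2.3 -1.8 10.8] turn 0.003
```

View pics/cs2.png

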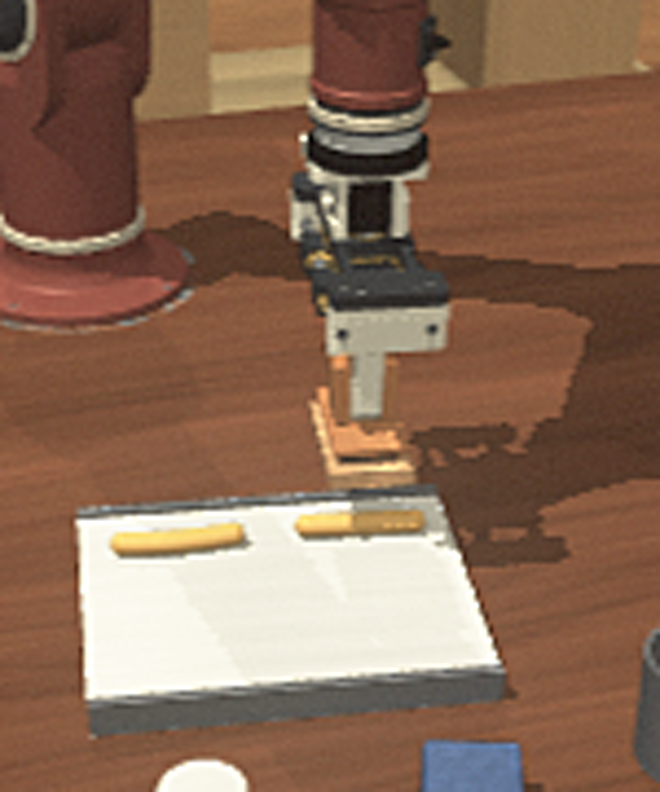

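View pics/ct2.png

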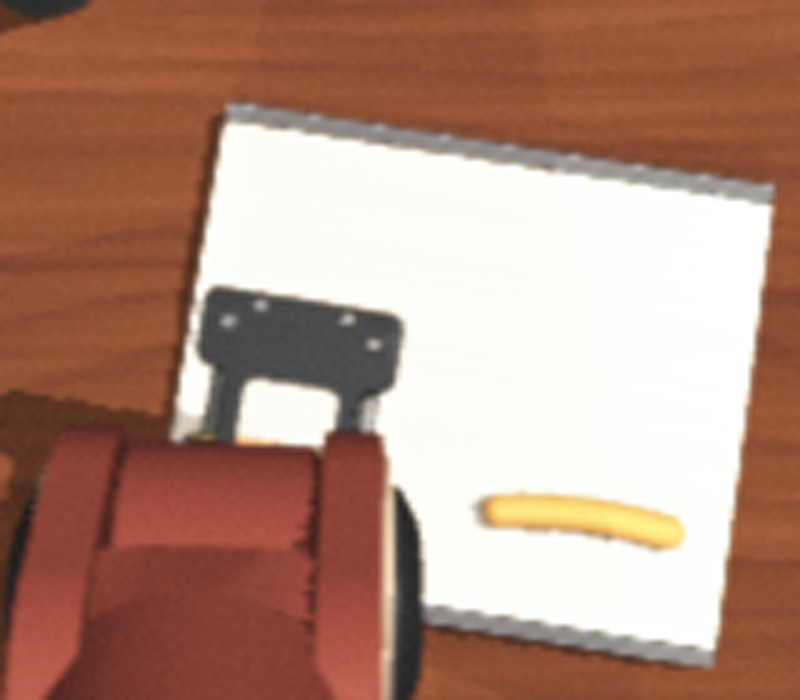

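View pics/wrist2.png

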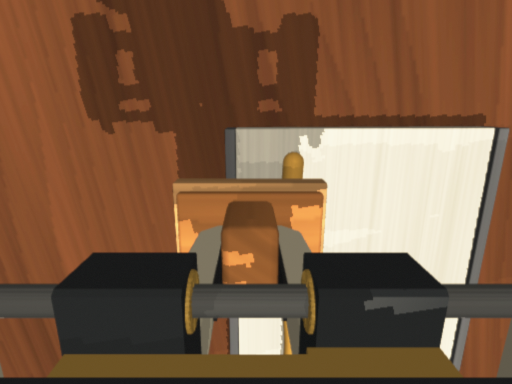

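>>> {"api": "move_arm", "payload": {"steps": [-2.5,-2,6,0.003,0.1,-2.5,-2,12,0.003,0.1,-2.5,-2,18,0.003,0.1,-2.5,-2,24,0.003,0.1,-2.5,-2,26,0.003,0.1,-2.5,-2,26,0.003,0.1,-2.5,-2,26,0.003,0.1,-2.5,-2,26,0.003,0.1]}}

```text
time_s: 5.92
position: [0.4615, 0.1009, 0.0752]
orientation: [3.141, -0.0, 1.388]
force: [0.5, 1.5, -2.0]
width: 0.273
```

```bash
python3 - <<'E'
from h import *
st(); go(.4621,.1026,.071,np.pi/2-.18)
d=shot('scene','s3');st()
crop('s3',220,120,320,220,7,'cs3')
E
```

```text
t 5.92 p [0.4615 0.1009 0.0752] e [ 3.1412e+00 -1.0000e-04  1.3877e+00] F [ 0.46  1.48 -2.03] w 0.273
shift [1.8 0.3 4.2] turn -0.003
t 5.97 p [0.4615 0.1009 0.0753] e [ 3.1410e+00 -2.0000e-04  1.3877e+00] F [-0.08  0.4  -1.19] w 0.277
```

View pics/cs3.png

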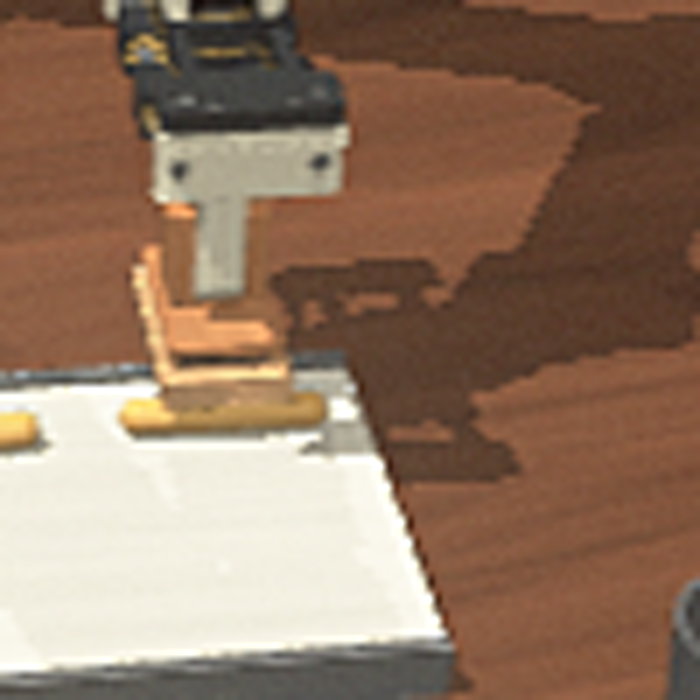

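>>> {"api": "move_arm", "payload": {"steps": [0,0,1,0,0.1,0,0,2,0,0.1,0,0,3,0,0.1,0,0,3,0,0.1]}}

```text
time_s: 6.3
position: [0.4611, 0.101, 0.072]
orientation: [-3.141, 0.0, 1.388]
force: [0.1, -0.1, -1.8]
width: 0.28
```

>>> {"api": "move_arm", "payload": {"steps": [0,0,0.5,0,0.1,0,0,1,0,0.1,0,0,1,0,0.1]}}

```text
time_s: 6.55
position: [0.4613, 0.1009, 0.0711]
orientation: [3.142, 0.0, 1.388]
force: [-0.5, 0.7, -0.6]
width: 0.279
```

>>> {"api": "move_arm", "payload": {"steps": [0,0,0.3,0,0.1,0,0,0.6,0,0.1,0,0,0.6,0,0.1]}}

```text
time_s: 6.8
position: [0.4615, 0.1009, 0.0707]
orientation: [3.141, -0.0, 1.388]
force: [0.5, -0.1, 0.2]
width: 0.281
```

>>> {"api": "move_arm", "payload": {"steps": [0,0,0.2,0,0.1,0,0,0.4,0,0.1,0,0,0.4,0,0.1]}}

```text
time_s: 7.05
position: [0.4616, 0.1009, 0.0703]
orientation: [3.141, -0.0, 1.388]
force: [0.7, -0.2, 2.6]
width: 0.277
```

Contact force is about 4 N. Starting to roll.

>>> {"api": "move_arm", "payload": {"steps": [0,3,0,0,0.1,0,6,0,0,0.1,0,9,0,0,0.1]}}

```text
time_s: 7.3
position: [0.4707, 0.0989, 0.0703]
orientation: [3.141, 0.0, 1.387]
force: [-1.1, -0.3, 2.6]
width: 0.282
```

>>> {"api": "move_arm", "payload": {"steps": [0,4,0,0,0.1,0,8,0,0,0.1,0,12,0,0,0.1]}}

```text
time_s: 7.55
position: [0.4824, 0.0964, 0.0701]
orientation: [3.141, 0.001, 1.387]
force: [-1.2, -2.5, 3.0]
width: 0.279
```

>>> {"api": "move_arm", "payload": {"steps": [0,4,0,0,0.1,0,8,0,0,0.1,0,12,0,0,0.1]}}

```text
time_s: 7.8
position: [0.4939, 0.094, 0.0701]
orientation: [-3.141, 0.001, 1.387]
force: [-1.4, -3.9, 4.6]
width: 0.281
```

>>> {"api": "move_arm", "payload": {"steps": [0,4,0,0,0.1,0,8,0,0,0.1,0,12,0,0,0.1]}}

```text
time_s: 8.05
position: [0.5057, 0.092, 0.0701]
orientation: [-3.141, 0.001, 1.387]
force: [-1.3, -3.6, 4.2]
width: 0.279
```

>>> {"api": "move_arm", "payload": {"steps": [0,4,-0.2,0,0.1,0,8,-0.2,0,0.1,0,12,-0.2,0,0.1]}}

```text
time_s: 8.3
position: [0.5176, 0.0906, 0.0702]
orientation: [-3.141, 0.0, 1.388]
force: [-0.7, -3.7, 4.2]
width: 0.278
```

>>> {"api": "move_arm", "payload": {"steps": [0,4,0,0,0.1,0,8,0,0,0.1,0,12,0,0,0.1]}}

```text
time_s: 8.55
position: [0.5294, 0.0883, 0.0702]
orientation: [-3.141, 0.0, 1.388]
force: [-0.5, -2.9, 3.6]
width: 0.281
```

>>> {"api": "move_arm", "payload": {"steps": [0,4,0,0,0.1,0,8,0,0,0.1,0,12,0,0,0.1]}}

```text
time_s: 8.8
position: [0.5412, 0.0861, 0.0703]
orientation: [-3.141, 0.0, 1.388]
force: [-1.8, -3.5, 2.5]
width: 0.279
```

>>> {"api": "move_arm", "payload": {"steps": [0,4,0,0,0.1,0,8,0,0,0.1,0,12,0,0,0.1]}}

```text
time_s: 9.05
position: [0.553, 0.0839, 0.0703]
orientation: [-3.141, 0.0, 1.388]
force: [-1.6, -2.1, 3.5]
width: 0.282
```

>>> {"api": "move_arm", "payload": {"steps": [0,4,0,0,0.1,0,8,0,0,0.1,0,12,0,0,0.1]}}

```text
time_s: 9.3
position: [0.5648, 0.0817, 0.0703]
orientation: [-3.141, 0.0, 1.388]
force: [-1.4, -3.0, 3.1]
width: 0.274
```

```bash
python3 - <<'E'
from h import *
st()
d=shot('scene','s4');st()
crop('s4',170,120,320,240,5,'cs4')
E
```

```text
t 9.3 p [0.5648 0.0817 0.0703] e [-3.1414e+00  1.0000e-04  1.3880e+00] F [-1.38 -3.01  3.09] w 0.274
t 9.35 p [0.566  0.0815 0.0704] e [3.1399 0.     1.3877] F [ 0.22 -3.08  3.2 ] w 0.278
```

View pics/cs4.png

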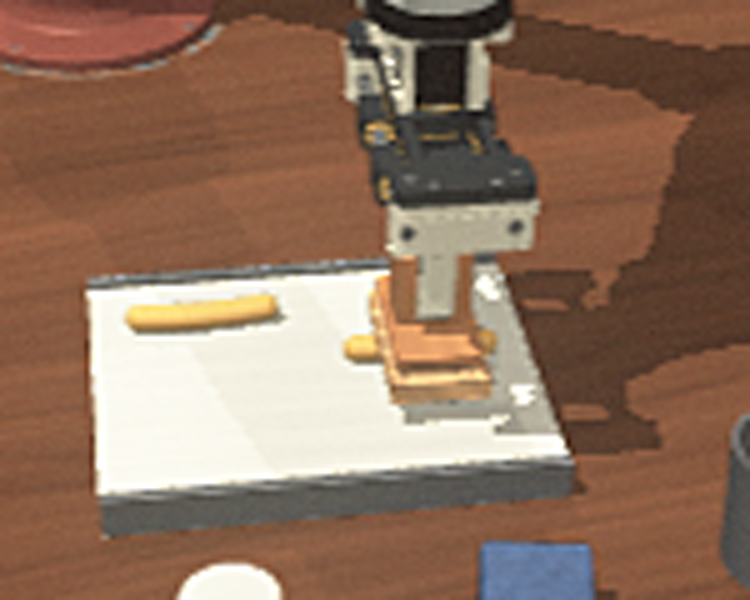

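```bash
python3 - <<'E'
from h import *
d=load('s4')
a=ray(d,(239.3,189.5),.028);b=ray(d,(268.5,187.8),.028);print(a,b,(a+b)/2,np.linalg.norm(a-b))
d=load('scene0')
print(ray(d,(195.5,183.5),.028),ray(d,(226,181.5),.028),ray(d,(237.5,180),.028),ray(d,(267.5,178.7),.028))
E
```

```text
[0.53780787 0.04544034 0.028     ] [0.5547993  0.12825274 0.028     ] [0.54630358 0.08684654 0.028     ] 0.08453757847269908
[ 0.4707911  -0.06661566  0.028     ] [0.48706357 0.02069636 0.028     ] [0.48949581 0.05530574 0.028     ] [0.50937813 0.14272108 0.028     ]
```

>>> {"api": "move_arm", "payload": {"steps": [0,0,0,0,0.1,0,0,-1,0,0.1,0,0,-3,0,0.1,0,0,-15,0,0.1,0,0,-30,0,0.1,0,0,-30,0,0.1,0,0,-30,0,0.1,0,0,-30,0,0.1]}}

```text
time_s: 10.02
position: [0.5637, 0.0829, 0.0994]
orientation: [-3.14, -0.001, 1.389]
force: [-0.1, 0.2, -0.9]
width: 0.275
```

```bash
python3 - <<'E'
from h import *
st()
d=shot('scene','s5');st()
crop('s5',170,120,320,240,5,'cs5')
u=np.array([np.cos(.15),-np.sin(.15)]); c=np.array([.4785,-.0255])-.034*u; print(c)
go(c[0],c[1],.1,np.pi/2-.15)
E
```

```text
t 10.02 p [0.5637 0.0829 0.0994] e [-3.1399e+00 -6.0000e-04  1.3888e+00] F [-0.15  0.24 -0.91] w 0.275
t 10.07 p [0.5636 0.0826 0.0993] e [-3.1394e+00 -2.0000e-04  1.3886e+00] F [-0.35 -0.28 -2.44] w 0.277
[ 0.44488178 -0.0204191 ]
shift [-122.8  -98.    -0.5] turn -0.032
```

View pics/cs5.png

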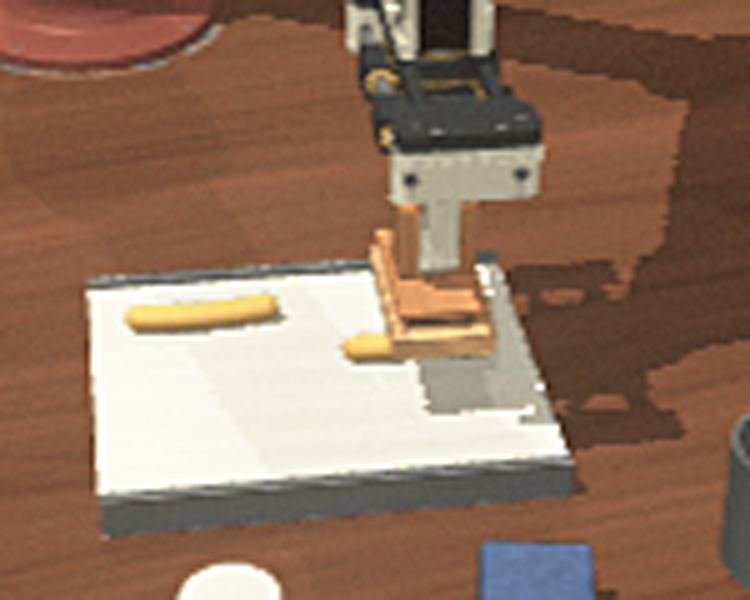

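>>> {"api": "move_arm", "payload": {"steps": [-25,-20,-3,-0.032,0.1,-50,-40,-3,-0.032,0.1,-75,-60,-3,-0.032,0.1,-100,-80,-3,-0.032,0.1,-116,-92,-3,-0.032,0.1,-123,-98,0,-0.032,0.1,-123,-98,5,-0.032,0.1,-123,-98,12,-0.032,0.1,-123,-98,20,-0.032,0.1,-123,-98,24,-0.032,0.1,-123,-98,24,-0.032,0.1,-123,-98,24,-0.032,0.1]}}

```text
time_s: 11.07
position: [0.4461, -0.0207, 0.0756]
orientation: [-3.141, 0.0, 1.421]
force: [0.5, -0.5, -1.0]
width: 0.276
```

```bash
python3 - <<'E'
from h import *
st()
d=shot('scene','s6');
go(.4449,-.0204,.072,np.pi/2-.15)
shot('wrist','w6');st()
crop('s6',170,120,320,240,5,'cs6')
E
```

```text
t 11.07 p [ 0.4461 -0.0207  0.0756] e [-3.1407e+00  1.0000e-04  1.4211e+00] F [ 0.52 -0.49 -1.04] w 0.276
shift [ 0.3 -1.3  4. ] turn -0.0
t 11.17 p [ 0.4462 -0.021   0.0762] e [3.1413 0.     1.4205] F [-0.17 -0.25 -1.32] w 0.279
```

View pics/cs6.png

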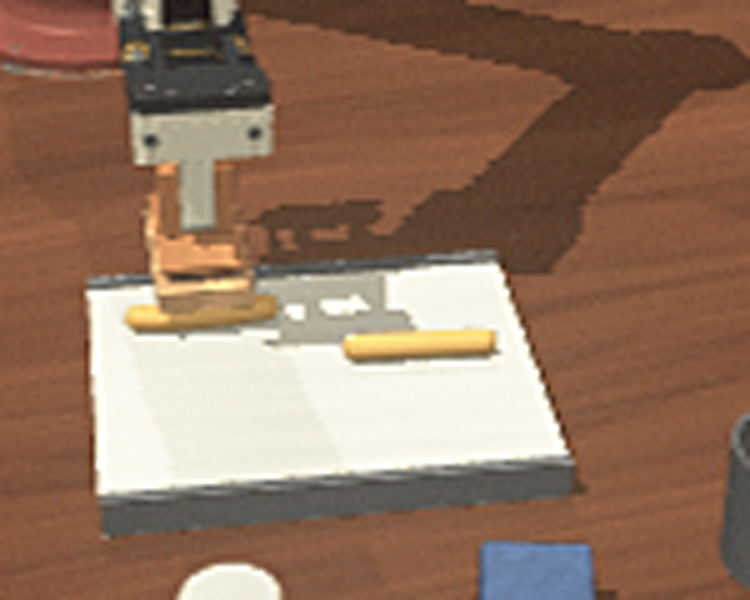

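View pics/w6.png

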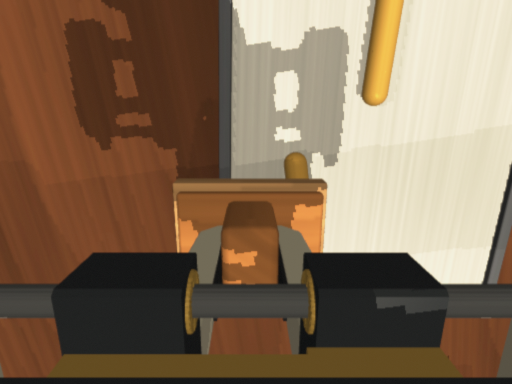

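>>> {"api": "move_arm", "payload": {"steps": [0,0,1,0,0.1,0,0,2,0,0.1,0,0,3,0,0.1,0,0,4,0,0.1,0,0,4,0,0.1]}}

```text
time_s: 11.58
position: [0.4456, -0.0213, 0.0722]
orientation: [-3.141, 0.0, 1.42]
force: [0.1, 0.2, -1.6]
width: 0.278
```

>>> {"api": "move_arm", "payload": {"steps": [0,0,0.5,0,0.1,0,0,1,0,0.1,0,0,1,0,0.1]}}

```text
time_s: 11.83
position: [0.4457, -0.0213, 0.0712]
orientation: [-3.142, 0.0, 1.42]
force: [-0.8, 0.1, -1.4]
width: 0.278
```

>>> {"api": "move_arm", "payload": {"steps": [0,0,0.3,0,0.1,0,0,0.6,0,0.1,0,0,0.6,0,0.1]}}

```text
time_s: 12.08
position: [0.4459, -0.0213, 0.0708]
orientation: [3.141, 0.0, 1.42]
force: [-0.7, -1.0, 0.1]
width: 0.28
```

>>> {"api": "move_arm", "payload": {"steps": [0,0,0.2,0,0.1,0,0,0.4,0,0.1,0,0,0.4,0,0.1]}}

```text
time_s: 12.33
position: [0.446, -0.0213, 0.0705]
orientation: [3.141, -0.0, 1.42]
force: [-0.9, -0.1, 1.8]
width: 0.28
```

>>> {"api": "move_arm", "payload": {"steps": [0,2.5,0,0,0.1,0,5,0,0,0.1]}}

```text
time_s: 12.5
position: [0.4508, -0.022, 0.0705]
orientation: [3.142, -0.0, 1.42]
force: [-0.7, 0.2, 3.0]
width: 0.277
```

>>> {"api": "move_arm", "payload": {"steps": [0,2.5,0,0,0.1,0,5,0,0,0.1]}}

```text
time_s: 12.67
position: [0.4562, -0.0228, 0.0706]
orientation: [3.141, -0.0, 1.42]
force: [-0.8, 0.5, 4.4]
width: 0.278
```

>>> {"api": "move_arm", "payload": {"steps": [0,2.5,-0.2,0,0.1,0,5,-0.5,0,0.1]}}

```text
time_s: 12.83
position: [0.4611, -0.0235, 0.071]
orientation: [3.141, -0.0, 1.42]
force: [-0.5, 1.4, 5.0]
width: 0.278
```

>>> {"api": "move_arm", "payload": {"steps": [0,2.5,-0.3,0,0.1,0,5,-0.5,0,0.1]}}

```text
time_s: 13.0
position: [0.4659, -0.0242, 0.0714]
orientation: [3.141, -0.0, 1.42]
force: [-0.4, 0.8, 4.0]
width: 0.281
```

>>> {"api": "move_arm", "payload": {"steps": [0,2.5,-0.3,0,0.1,0,5,-0.5,0,0.1]}}

```text
time_s: 13.17
position: [0.4707, -0.0249, 0.0717]
orientation: [-3.142, -0.0, 1.42]
force: [-0.5, 0.2, 2.8]
width: 0.284
```

>>> {"api": "move_arm", "payload": {"steps": [0,2.5,-0.2,0,0.1,0,5,-0.3,0,0.1]}}

```text
time_s: 13.33
position: [0.4756, -0.0257, 0.0719]
orientation: [-3.141, -0.0, 1.42]
force: [0.6, -0.2, 2.1]
width: 0.279
```

>>> {"api": "move_arm", "payload": {"steps": [0,2.5,0.1,0,0.1,0,5,0.2,0,0.1]}}

```text
time_s: 13.5
position: [0.4806, -0.0264, 0.0718]
orientation: [-3.141, -0.0, 1.42]
force: [-0.1, 1.7, 1.6]
width: 0.284
```

>>> {"api": "move_arm", "payload": {"steps": [0,2.5,0.2,0,0.1,0,5,0.4,0,0.1]}}

```text
time_s: 13.67
position: [0.4856, -0.0272, 0.0714]
orientation: [3.142, -0.0, 1.42]
force: [0.2, 0.3, 2.7]
width: 0.282
```

>>> {"api": "move_arm", "payload": {"steps": [0,2.5,0.2,0,0.1,0,5,0.3,0,0.1]}}

```text
time_s: 13.83
position: [0.4905, -0.028, 0.0711]
orientation: [3.142, -0.0, 1.42]
force: [0.2, 1.0, 1.4]
width: 0.282
```

>>> {"api": "move_arm", "payload": {"steps": [0,2.5,0.1,0,0.1,0,5,0.2,0,0.1]}}

```text
time_s: 14.0
position: [0.4953, -0.0288, 0.0709]
orientation: [-3.141, -0.0, 1.42]
force: [0.1, 1.4, 0.6]
width: 0.276
```

>>> {"api": "move_arm", "payload": {"steps": [0,2.5,0.2,0,0.1,0,5,0.4,0,0.1]}}

```text
time_s: 14.17
position: [0.4998, -0.0294, 0.0705]
orientation: [-3.14, -0.0, 1.42]
force: [-0.4, 1.4, 3.4]
width: 0.275
```

>>> {"api": "move_arm", "payload": {"steps": [0,2,0.1,0,0.1,0,4,0.1,0,0.1]}}

```text
time_s: 14.33
position: [0.5036, -0.0299, 0.0706]
orientation: [-3.14, -0.0, 1.42]
force: [-1.9, 2.5, 5.1]
width: 0.278
```

>>> {"api": "move_arm", "payload": {"steps": [0,2,-0.5,0,0.1,0,4,-0.8,0,0.1]}}

```text
time_s: 14.5
position: [0.5079, -0.0305, 0.0715]
orientation: [-3.141, -0.0, 1.42]
force: [-1.5, 2.3, 4.5]
width: 0.278
```

>>> {"api": "move_arm", "payload": {"steps": [0,2,-0.3,0,0.1,0,4,-0.5,0,0.1]}}

```text
time_s: 14.67
position: [0.5122, -0.0311, 0.072]
orientation: [3.141, -0.0, 1.42]
force: [-1.5, 1.3, 4.9]
width: 0.277
```

>>> {"api": "move_arm", "payload": {"steps": [0,2,-0.3,0,0.1,0,4,-0.6,0,0.1]}}

```text
time_s: 14.83
position: [0.5164, -0.0317, 0.0725]
orientation: [3.141, -0.0, 1.42]
force: [-0.4, 2.3, 4.5]
width: 0.273
```

>>> {"api": "move_arm", "payload": {"steps": [0,2,-0.3,0,0.1,0,4,-0.5,0,0.1]}}

```text
time_s: 15.0
position: [0.5203, -0.0324, 0.0729]
orientation: [3.141, -0.0, 1.42]
force: [-0.0, 2.3, 3.5]
width: 0.279
```

>>> {"api": "move_arm", "payload": {"steps": [0,2,-0.1,0,0.1,0,4,-0.2,0,0.1]}}

```text
time_s: 15.17
position: [0.5242, -0.033, 0.073]
orientation: [3.141, -0.0, 1.42]
force: [-0.1, 3.8, 2.5]
width: 0.278
```

>>> {"api": "move_arm", "payload": {"steps": [0,2,0.1,0,0.1,0,4,0.2,0,0.1]}}

```text
time_s: 15.33
position: [0.5282, -0.0336, 0.0729]
orientation: [3.141, -0.0, 1.42]
force: [0.4, 2.6, 3.3]
width: 0.28
```

>>> {"api": "move_arm", "payload": {"steps": [0,2,0.2,0,0.1,0,4,0.4,0,0.1]}}

```text
time_s: 15.5
position: [0.5323, -0.0342, 0.0726]
orientation: [3.141, -0.0, 1.42]
force: [0.8, 4.0, 4.0]
width: 0.277
```

>>> {"api": "move_arm", "payload": {"steps": [0,2,0.3,0,0.1,0,4,0.5,0,0.1]}}

```text
time_s: 15.67
position: [0.5364, -0.0347, 0.0722]
orientation: [3.141, -0.0, 1.42]
force: [1.1, 4.1, 4.5]
width: 0.279
```

>>> {"api": "move_arm", "payload": {"steps": [0,2,0.1,0,0.1,0,4,0.3,0,0.1]}}

```text
time_s: 15.83
position: [0.5403, -0.0354, 0.0719]
orientation: [3.141, -0.0, 1.42]
force: [0.5, 3.8, 4.2]
width: 0.278
```

>>> {"api": "move_arm", "payload": {"steps": [0,2,0.2,0,0.1,0,4,0.4,0,0.1]}}

```text
time_s: 16.0
position: [0.5441, -0.0361, 0.0713]
orientation: [3.141, -0.0, 1.42]
force: [1.2, 3.9, 3.9]
width: 0.276
```

>>> {"api": "move_arm", "payload": {"steps": [0,2,0.1,0,0.1,0,4,0.2,0,0.1]}}

```text
time_s: 16.17
position: [0.5477, -0.0371, 0.071]
orientation: [3.142, 0.0, 1.42]
force: [1.3, 2.7, 3.8]
width: 0.275
```

>>> {"api": "move_arm", "payload": {"steps": [0,2,0,0,0.1,0,4,0.1,0,0.1,0,5,0.1,0,0.1]}}

```text
time_s: 16.42
position: [0.5523, -0.0384, 0.0706]
orientation: [-3.141, 0.001, 1.419]
force: [1.0, 2.2, 2.4]
width: 0.277
```

```bash
python3 - <<'E'
from h import *
st()
d=shot('scene','s7');st()
crop('s7',170,120,320,240,5,'cs7')
E
```

```text
t 16.42 p [ 0.5523 -0.0384  0.0706] e [-3.1408e+00  1.2000e-03  1.4193e+00] F [0.97 2.18 2.43] w 0.277
t 16.47 p [ 0.5523 -0.0383  0.0706] e [-3.1409e+00  1.2000e-03  1.4194e+00] F [0.43 2.33 1.78] w 0.28
```

View pics/cs7.png

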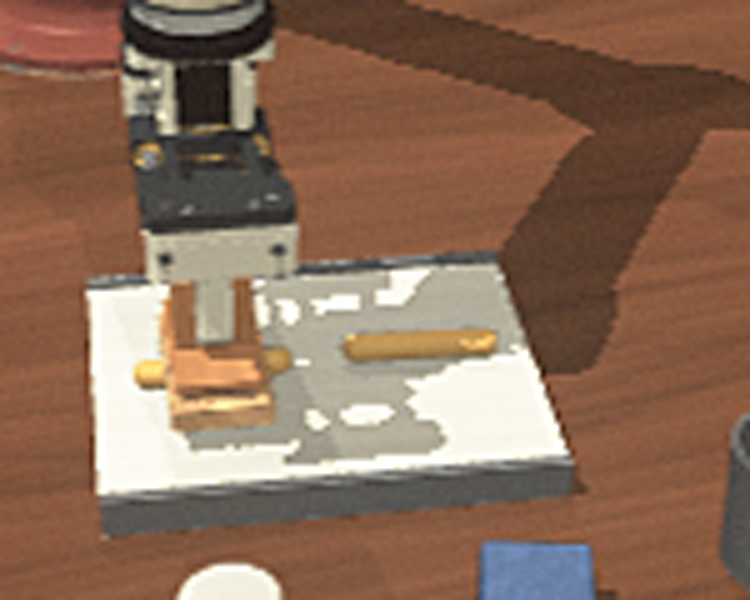

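```bash
python3 - <<'E'
from h import *
d=load('s7')
a=ray(d,(197.8,194.6),.028);b=ray(d,(228,191.4),.028);print(a,b,(a+b)/2,np.linalg.norm(a-b))
E
```

```text
[ 0.52687524 -0.07252856  0.028     ] [0.53719501 0.01207533 0.028     ] [ 0.53203512 -0.03022662  0.028     ] 0.08523096357729601
```

>>> {"api": "move_arm", "payload": {"steps": [0,0,-0.7,0,0.1,0,0,-1.5,0,0.1,0,0,-4,0,0.1,0,0,-15,0,0.1,0,0,-35,0,0.1,0,0,-45,0,0.1,0,0,-45,0,0.1,0,0,-45,0,0.1]}}

```text
time_s: 17.13
position: [0.5528, -0.0377, 0.1167]
orientation: [3.14, 0.0, 1.42]
force: [-0.2, -0.0, -2.5]
width: 0.277
```

```bash
python3 - <<'E'
from h import *
st(); go(.576,.2945,.1145,np.pi/2+.157)
d=shot('scene','s8');st()
crop('s8',170,120,320,240,5,'cs8')
E
```

```text
t 17.13 p [ 0.5528 -0.0377  0.1167] e [3.14   0.     1.4198] F [-0.18 -0.   -2.52] w 0.277
shift [331.9 -27.    2.2] turn -0.308
t 17.18 p [ 0.5521 -0.0375  0.1159] e [-3.1412e+00  1.0000e-04  1.4199e+00] F [-0.4   0.36 -1.55] w 0.28
```

View pics/cs8.png

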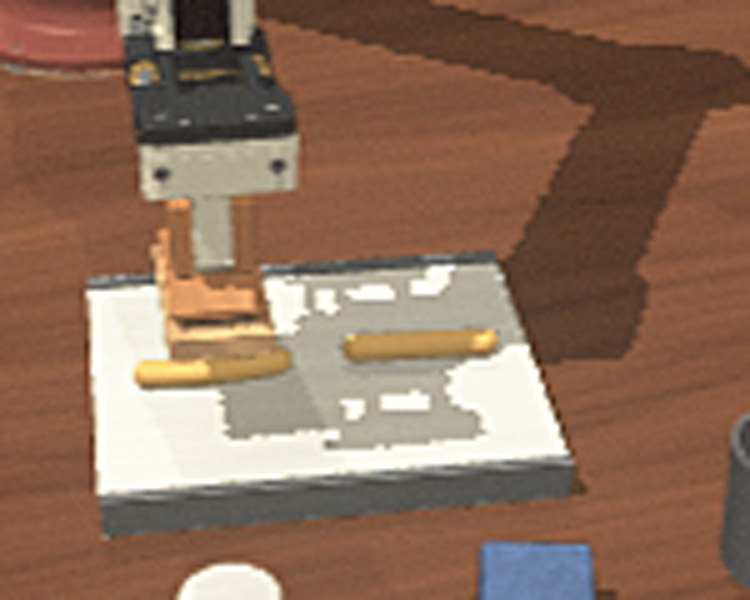

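>>> {"api": "move_arm", "payload": {"steps": [30,-2,2,-0.05,0.1,70,-5,2,-0.1,0.1,110,-9,2,-0.15,0.1,150,-12,2,-0.2,0.1,190,-15,2,-0.25,0.1,230,-19,2,-0.308,0.1,270,-22,2,-0.308,0.1,305,-25,2,-0.308,0.1,325,-27,2,-0.308,0.1,332,-27,2,-0.308,0.1,332,-27,2,-0.308,0.1,332,-27,2,-0.308,0.1]}}

```text
time_s: 18.18
position: [0.5756, 0.2922, 0.1131]
orientation: [-3.14, 0.003, 1.726]
force: [0.4, -0.5, -1.2]
width: 0.275
```

>>> {"api": "move_arm", "payload": {"steps": [0,0,20,0,0.1,0,0,45,0,0.1,0,0,60,0,0.1,0,0,70,0,0.1,0,0,74,0,0.1,0,0,74,0,0.1,0,0,74,0,0.1]}}

```text
time_s: 18.77
position: [0.5767, 0.2938, 0.0408]
orientation: [3.14, 0.0, 1.726]
force: [-0.4, -0.1, -1.4]
width: 0.276
```

```bash
python3 -c "
from h import *
st()"
```

```text
t 18.77 p [0.5767 0.2938 0.0408] e [3.1403e+00 2.0000e-04 1.7263e+00] F [-0.44 -0.07 -1.38] w 0.276
```

>>> {"api": "move_arm", "payload": {"steps": [0,0,2,0,0.1,0,0,4,0,0.1,0,0,5,0,0.1,0,0,5,0,0.1,0,0,5,0,0.1]}}

```text
time_s: 19.18
position: [0.5758, 0.2949, 0.0352]
orientation: [3.141, -0.0, 1.728]
force: [0.6, -0.7, -0.7]
width: 0.273
```

```bash
python3 -c "
from h import *
st()"
```

```text
t 19.18 p [0.5758 0.2949 0.0352] e [ 3.1412e+00 -1.0000e-04  1.7280e+00] F [ 0.57 -0.66 -0.66] w 0.273
```

>>> {"api": "move_arm", "payload": {"steps": [0,0,0.5,0,0.1,0,0,0.5,0,0.1]}}

```text
time_s: 19.35
position: [0.5758, 0.2949, 0.0349]
orientation: [3.141, -0.0, 1.728]
force: [-0.7, -0.4, 1.3]
width: 0.279
```

>>> {"api": "move_arm", "payload": {"steps": [0,0,0,0,0.4,0,0,0,0,0.6,0,0,0,0,0.7,0,0,0,0,0.7,0,0,0,0,0.7,0,0,0,0,0.7,0,0,0,0,0.7]}}

```text
time_s: 19.93
position: [0.5758, 0.2947, 0.0345]
orientation: [-3.142, 0.0, 1.728]
force: [0.1, 0.2, -0.2]
width: 0.689
```

>>> {"api": "move_arm", "payload": {"steps": [0,0,-20,0,0.7,0,0,-50,0,0.7,0,0,-85,0,0.7,0,0,-105,0,0.7,0,0,-110,0,0.7,0,0,-110,0,0.7,0,0,-110,0,0.7]}}

```text
time_s: 20.52
position: [0.575, 0.2945, 0.1435]
orientation: [-3.14, 0.0, 1.728]
force: [-0.7, -0.5, 0.1]
width: 0.699
```

```bash
python3 - <<'E'
from h import *
st()
d=shot('top','t9');st()
crop('t9',140,160,350,290,3.8,'ct9')
E
```

```text
t 20.52 p [0.575  0.2945 0.1435] e [-3.1398e+00  4.0000e-04  1.7279e+00] F [-0.67 -0.51  0.07] w 0.699
t 20.57 p [0.5745 0.2944 0.1427] e [-3.1382e+00  9.0000e-04  1.7280e+00] F [ 0.32  0.49 -0.76] w 0.699
```

View pics/ct9.png

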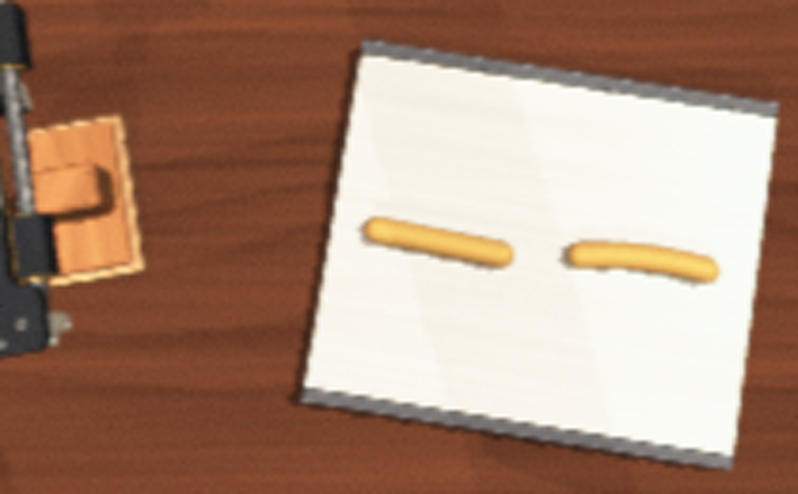

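The top view shows the block standing upright, the sound roller at crop (438,242) and the bent one at (642,258), both still.

```bash
python3 - <<'E'
from h import *
d=load('t9'); off=(140,160);s=3.8
f=lambda x,y:ray(d,(off[0]+(x+.5)/s-.5,off[1]+(y+.5)/s-.5),.028)
a,b,m=f(568,253),f(718,270),f(642,256)
v=a-b;print(a,b,m,np.linalg.norm(v),np.arctan2(-v[0],v[1]))
yaw=np.arctan2(-v[0],v[1])
go(m[0],m[1],.07,np.pi/2+yaw)
E
```

```text
[0.53850088 0.01007344 0.028     ] [ 0.52720134 -0.07670315  0.028     ] [ 0.53604412 -0.03289486  0.028     ] 0.08750917508680965 -0.12948556697696592
shift [-317.2  -88.9   73.3] turn 0.287
```

>>> {"api": "move_arm", "payload": {"steps": [-35,-10,0,0.05,0.5,-75,-20,0,0.1,0.5,-115,-31,0,0.15,0.5,-155,-42,0,0.2,0.5,-195,-54,10,0.25,0.5,-235,-65,25,0.287,0.5,-270,-76,40,0.287,0.5,-300,-84,55,0.287,0.5,-317,-89,66,0.287,0.5,-317,-89,73,0.287,0.5,-317,-89,73,0.287,0.5,-317,-89,73,0.287,0.5]}}

```text
time_s: 21.57
position: [0.5369, -0.0303, 0.0704]
orientation: [-3.139, -0.001, 1.443]
force: [0.9, 0.6, 0.9]
width: 0.498
```

```bash
python3 - <<'E'
from h import *
st(); o=get_obs(); go(.536,-.033,.0225,np.pi/2-.13)
d=shot('wrist','w10');st(); go(.536,-.033,.0225,np.pi/2-.13)
shot('scene','s10')
E
```

```text
t 21.57 p [ 0.5369 -0.0303  0.0704] e [-3.1389e+00 -1.2000e-03  1.4429e+00] F [0.87 0.59 0.91] w 0.498
shift [-2.9 -0.4 47.8] turn 0.002
t 21.62 p [ 0.5376 -0.0299  0.071 ] e [-3.1406e+00 -1.4000e-03  1.4440e+00] F [ 0.54 -0.25 -0.97] w 0.502
shift [-3.4 -1.1 48.5] turn 0.003
```

View pics/w10.png

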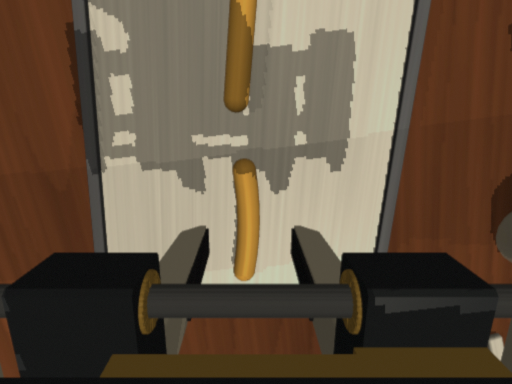

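```bash
python3 - <<'E'
from h import *
d=load('w10');p=np.array([.537,-.030,.0707]);e=[-3.14,-.001,1.443]
for uv in((244,163),(245,278),(253,218)): print(wray(d,uv,.028,p,e))
st()
E
```

```text
[0.53749998 0.00776516 0.028     ]
[ 0.52691425 -0.07734704  0.028     ]
[ 0.53862148 -0.03156055  0.028     ]
t 21.67 p [ 0.5379 -0.0298  0.0714] e [-3.1416e+00 -1.3000e-03  1.4446e+00] F [ 0.04  0.04 -0.1 ] w 0.5
```

>>> {"api": "move_arm", "payload": {"steps": [-3,-0.5,12,0,0.5,-3,-0.5,24,0,0.5,-3,-0.5,36,0,0.5,-3,-0.5,44,0,0.5,-3,-0.5,48,0,0.5,-3,-0.5,48,0,0.5,-3,-0.5,48,0,0.5], "newtons": 20}}

```text
time_s: 22.25
position: [0.5369, -0.0347, 0.0238]
orientation: [3.141, -0.0, 1.442]
force: [-0.3, 0.3, -0.9]
width: 0.503
```

```bash
python3 - <<'E'
from h import *
st(); shot('wrist','w11');st()
E
```

```text
t 22.25 p [ 0.5369 -0.0347  0.0238] e [ 3.1410e+00 -2.0000e-04  1.4417e+00] F [-0.32  0.31 -0.88] w 0.503
t 22.3 p [ 0.5371 -0.0348  0.024 ] e [ 3.1405e+00 -1.0000e-04  1.4415e+00] F [0.4  0.87 0.17] w 0.501
```

View pics/w11.png

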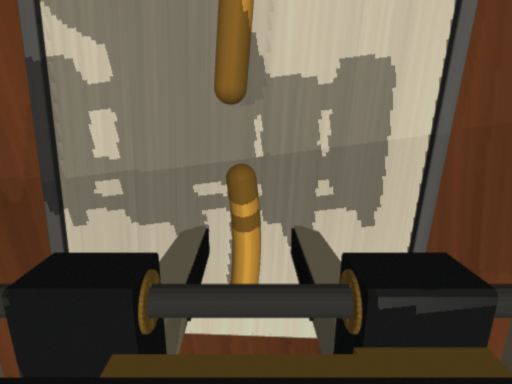

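The wrist picture shows the bent roller between the fingers, at about (245,250). Going 1 mm lower and closing.

>>> {"api": "move_arm", "payload": {"steps": [1,0,1,0,0.4,1,0,1,0,0.3,1,0,1,0,0.25,1,0,1,0,0.2,1,0,1,0,0.15,1,0,1,0,0.1,1,0,1,0,0.05,1,0,1,0,0.05,1,0,1,0,0.05,1,0,1,0,0.05], "newtons": 20}}

```text
time_s: 23.13
position: [0.5364, -0.0342, 0.0225]
orientation: [-3.141, 0.0, 1.441]
force: [-2.2, -0.1, 2.2]
width: 0.165
```

```bash
python3 - <<'E'
from h import *
st()
E
```

```text
t 23.13 p [ 0.5364 -0.0342  0.0225] e [-3.141   0.      1.4408] F [-2.22 -0.07  2.19] w 0.165
```

>>> {"api": "move_arm", "payload": {"steps": [0,0,0,0,0.05,0,0,0,0,0.05,0,0,-5,0,0.05,0,0,-20,0,0.05,0,0,-40,0,0.05,0,0,-60,0,0.05,0,0,-70,0,0.05,0,0,-70,0,0.05,0,0,-70,0,0.05]}}

```text
time_s: 23.88
position: [0.5369, -0.0341, 0.0925]
orientation: [3.141, -0.0, 1.441]
force: [-1.1, -0.7, -2.0]
width: 0.164
```

```bash
python3 - <<'E'
from h import *
st(); go(.542,-.281,.09,np.pi/2+.13)
shot('wrist','w12');shot('scene','s12');st()
crop('s12',80,80,320,250,3.2,'cs12')
E
```

```text
t 23.88 p [ 0.5369 -0.0341  0.0925] e [ 3.1407e+00 -1.0000e-04  1.4411e+00] F [-1.09 -0.72 -2.02] w 0.164
shift [-244.2   37.     2.5] turn -0.26
t 23.98 p [ 0.5358 -0.034   0.0914] e [-3.1395e+00  1.0000e-04  1.4410e+00] F [ 0.45 -0.37 -1.85] w 0.167
```

View pics/cs12.png

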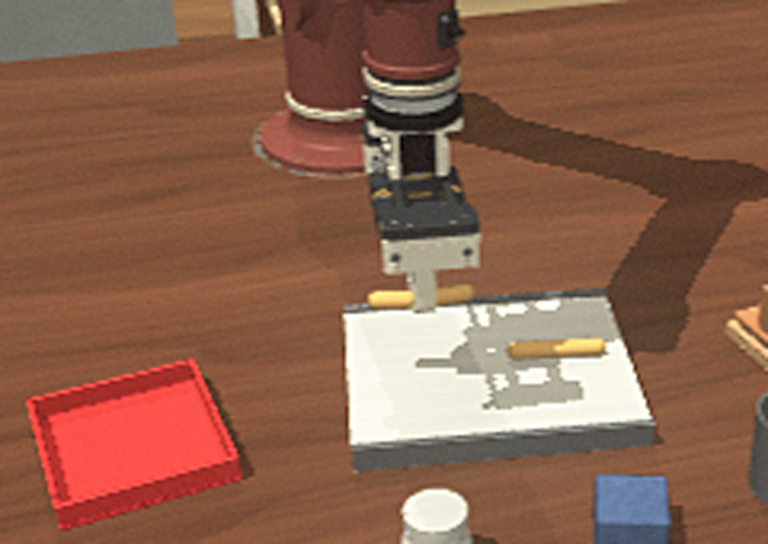

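View pics/w12.png

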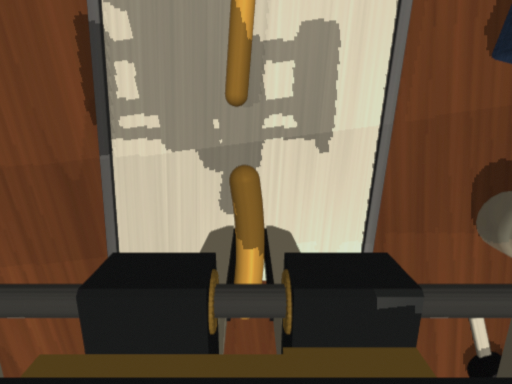

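>>> {"api": "move_arm", "payload": {"steps": [-35,5,0,-0.05,0.05,-75,11,0,-0.1,0.05,-115,17,0,-0.15,0.05,-155,23,0,-0.2,0.05,-190,29,0,-0.26,0.05,-220,33,0,-0.26,0.05,-238,36,0,-0.26,0.05,-244,37,0,-0.26,0.05,-244,37,0,-0.26,0.05,-244,37,0,-0.26,0.05,-244,37,0,-0.26,0.05]}}

```text
time_s: 24.9
position: [0.5421, -0.2777, 0.0918]
orientation: [-3.141, -0.003, 1.704]
force: [-0.9, 0.4, -1.2]
width: 0.169
```

```bash
python3 - <<'E'
from h import *
st(); 
shot('wrist','w13');shot('scene','s13');shot('top','t13');st();go(.542,-.281,.009,np.pi/2+.13)
crop('s13',60,80,260,250,3.5,'cs13')
E
```

```text
t 24.9 p [ 0.5421 -0.2777  0.0918] e [-3.1409e+00 -3.0000e-03  1.7043e+00] F [-0.88  0.36 -1.23] w 0.169
t 25.05 p [ 0.5423 -0.2787  0.0924] e [-3.1416e+00 -1.2000e-03  1.7039e+00] F [-0.05  0.07 -0.99] w 0.165
shift [-2.3 -0.6 83.4] turn 0.003
```

View pics/cs13.png

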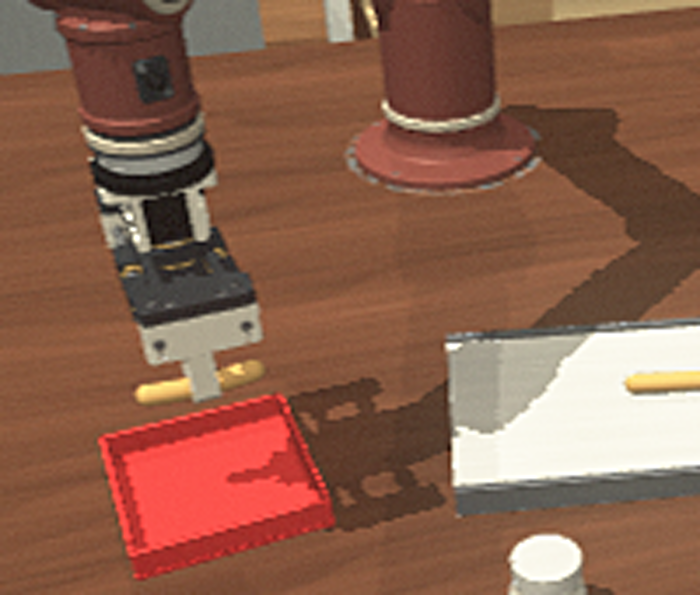

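View pics/w13.png

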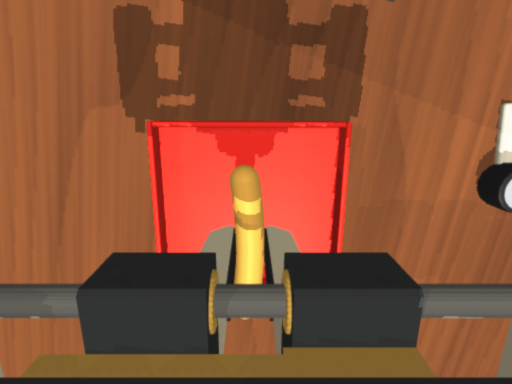

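>>> {"api": "move_arm", "payload": {"steps": [-2.5,0,15,0,0.05,-2.5,0,30,0,0.05,-2.5,0,45,0,0.05,-2.5,0,58,0,0.05,-2.5,0,68,0,0.05,-2.5,0,75,0,0.05,-2.5,0,79,0,0.05,-2.5,0,80,0,0.05,-2.5,0,80,0,0.05,-2.5,0,80,0,0.05]}}

```text
time_s: 25.88
position: [0.5425, -0.2837, 0.0131]
orientation: [3.141, 0.001, 1.701]
force: [-0.0, -0.2, -0.6]
width: 0.167
```

>>> {"api": "move_arm", "payload": {"steps": [0,0,1,0,0.05,0,0,2,0,0.05,0,0,3,0,0.05,0,0,4,0,0.05,0,0,4,0,0.05]}}

```text
time_s: 26.3
position: [0.5419, -0.2833, 0.0083]
orientation: [-3.141, -0.0, 1.701]
force: [-0.3, -0.5, -1.2]
width: 0.166
```

>>> {"api": "move_arm", "payload": {"steps": [0,0,0.5,0,0.05,0,0,1,0,0.05,0,0,1,0,0.05]}}

```text
time_s: 26.55
position: [0.542, -0.2834, 0.0074]
orientation: [-3.141, -0.0, 1.701]
force: [0.5, 0.8, -0.5]
width: 0.163
```

>>> {"api": "move_arm", "payload": {"steps": [0,0,0.3,0,0.05,0,0,0.6,0,0.05,0,0,0.6,0,0.05]}}

```text
time_s: 26.8
position: [0.542, -0.2834, 0.0068]
orientation: [-3.141, 0.0, 1.701]
force: [-0.9, 0.5, -0.1]
width: 0.167
```

>>> {"api": "move_arm", "payload": {"steps": [0,0,0.4,0,0.05,0,0,0.4,0,0.05]}}

```text
time_s: 26.97
position: [0.5421, -0.2834, 0.0066]
orientation: [3.142, 0.0, 1.701]
force: [-0.0, 0.3, -1.0]
width: 0.165
```

>>> {"api": "move_arm", "payload": {"steps": [0,0,0.3,0,0.05,0,0,0.3,0,0.05]}}

```text
time_s: 27.13
position: [0.5421, -0.2835, 0.0066]
orientation: [3.141, 0.0, 1.701]
force: [-1.2, 1.1, 1.4]
width: 0.162
```

>>> {"api": "move_arm", "payload": {"steps": [0,0,0,0,0.19,0,0,0,0,0.22,0,0,0,0,0.27,0,0,0,0,0.35,0,0,0,0,0.45,0,0,0,0,0.5,0,0,0,0,0.5,0,0,0,0,0.5,0,0,0,0,0.5]}}

```text
time_s: 27.88
position: [0.542, -0.2834, 0.0062]
orientation: [-3.142, 0.0, 1.701]
force: [-0.3, -0.5, -0.6]
width: 0.499
```

>>> {"api": "move_arm", "payload": {"steps": [0,0,-10,0,0.5,0,0,-30,0,0.5,0,0,-60,0,0.5,0,0,-95,0,0.5,0,0,-130,0,0.5,0,0,-150,0,0.5,0,0,-150,0,0.5,0,0,-150,0,0.5]}}

```text
time_s: 28.55
position: [0.5427, -0.2838, 0.1582]
orientation: [3.139, 0.002, 1.701]
force: [-0.8, -0.7, -0.3]
width: 0.497
```

```bash
python3 - <<'E'
from h import *
st(); 
shot('wrist','w14');shot('scene','s14');shot('top','t14');st()
crop('s14',60,120,260,260,3.8,'cs14')
E
```

```text
t 28.55 p [ 0.5427 -0.2838  0.1582] e [3.1386e+00 1.9000e-03 1.7008e+00] F [-0.77 -0.73 -0.32] w 0.497
t 28.7 p [ 0.541  -0.2827  0.1548] e [-3.1389e+00 -1.9000e-03  1.7009e+00] F [-0.39  0.26 -0.48] w 0.505
```

View pics/w14.png

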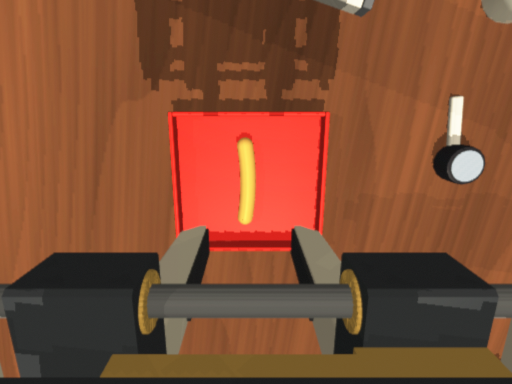

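View pics/cs14.png

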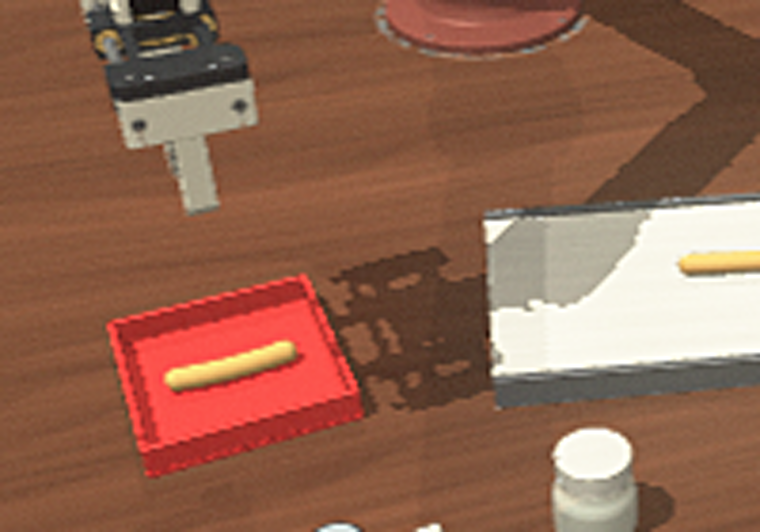

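View pics/t14.png

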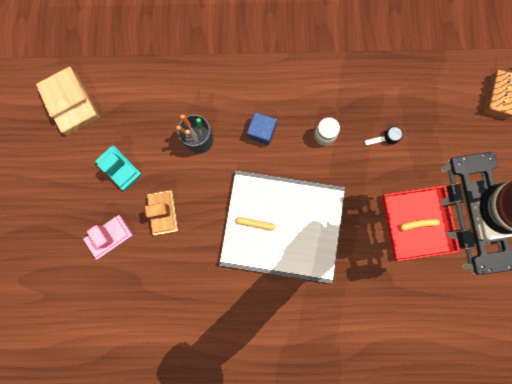

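The bent roller lies centred in the tray (top view (420,225)), the sound one is on the plate (255,224), and the block is upright (162,212). The jar, ring box, loupe and cup appear where they were. Handing in.

```bash
python3 -c "
from h import *
print(manip.finish_job())"
```

```text
the job is handed in; nothing more can be done
None
```

I rolled both rollers under the lightly pressed block, set the block back and laid the bent roller in the red tray. The job is handed in, but it reports no verdict.

- **Left roller, sound:** It travelled about 51 mm at roughly 4–6 N (wrist force less the block's weight). The block stayed level to within a few tenths of a millimetre.
- **Right roller, bent:** It travelled about 53 mm at roughly 2–7 N. The block rose about 1.5 mm near a quarter turn and about 2.5 mm near three quarters. The task text says one lift per turn, but I felt two. The bow is also plain in the pictures.
- **Forces:** I read force only at the end of each short move. The highest contact reading was about 7 N, well under the 14 N limit, but brief peaks between readings would not show.
- **Last pictures:** The block stands upright in its old place on the bench. The sound roller lies still on the plate and the bent roller lies mid-tray. The jar, ring box, loupe and file cup look unmoved, and the open gripper is about 15 cm above the tray, touching nothing. No check failed, and the clock stood at about 29 s of the 72 s allowed.

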